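Show the side of a handled brass dish with its loose ball finial

TASK

The handled brass dish on the plywood photo board, with its loose ball finial lying in it, is wanted for a second photograph, from the side. Take the dish by the wooden grip of its handle, gently because the grip is old and glued (squeeze it with no more than about 20 N), lift it clear of the board, and only then turn it a quarter turn, either way, so that the handle runs squarely across the board's short way. Keep the dish level and the ball in its middle all along without touching the ball, leave everything else alone, and finish still holding the dish steady with its foot about 10 cm above the cork pad.

Things in the scene. Friction and masses are not known exactly. Their poses are not given: they have to be found in the camera images.
- board: fixed rectangular plywood photo board, 240 mm along its own x, 340 mm along its own y, 18 mm thick, lying on the table, with a round cork pad (90 mm across, 4 mm thick) at its middle; origin at the centre of its underside, z up. It may lie turned on the table by up to 0.6 rad.
- pad (a point): centre of the cork pad's top face, 22 mm above the table; axes as the board's
- dish: round shallow brass dish, 146 mm across, rim 32 mm high, about 0.36 kg, standing on the pad on a flat foot 68 mm across; origin at the centre of the foot's underside, z up. A rigid arched handle spans it along its own x, overall height 129 mm. At the start the handle runs along the board's long way (dish x along board y, within about 0.12 rad).
- grip (a point): middle of the handle's straight dark wooden grip, 120 mm above the dish's origin; the grip is a bar 80 mm long (dish x), 14 mm thick (dish y), 18 mm high. Pinch it from above across its thickness; 10 to 15 N carries the dish, more than 20 N on a side damages it. Axes as the dish's. The top of the ball is 72 mm below this point.
- well (a point): lowest point of the inside of the dish, on the dish's axis, 12 mm above its origin; the inside is a shallow cone rising 7 degrees all round, so tilting or jerking lets the ball roll out of the middle
- ball_center (a point): centre of the loose hollow brass ball finial, 36 mm across, about 70 g, lying in the middle of the dish
- polish: small closed aluminium polish tin, 38 mm across, 50 mm high, on the board near its +y end; a bystander; origin at the centre of its underside
- bell: small brass hand bell, 42 mm across, 66 mm high, on the board near its +y end; a bystander; origin at the centre of its underside
- napkin: steel napkin ring, 42 mm across, 30 mm high, on the board near its -y end; a bystander; origin at the centre of its underside
- mug: copper mug, 84 mm across, 95 mm high, on the table to the robot's left; a bystander; origin at the centre of its underside
- candlestick: brass candlestick, 90 mm across, 150 mm high, on the table to the right; a bystander; origin at the centre of its underside
- caddy: copper tea caddy, 94 by 124 mm, 137 mm high, on the table to the right; a bystander; origin at the centre of its underside
- saucer: flat brass plate without handle, 120 mm across, 18 mm high, on the table to the left; a bystander; origin at the centre of its underside
- brush: small hand brush lying on the table to the right, near the robot; a bystander; origin at the centre of its underside
There are look-alikes about, which are no part of the job. What is shaped like the dish but turquoise is not meant.

How it is judged:
By the outcome, as a careful person would: the job done as asked, in the order asked, and still so for the second after the job is handed in, while the arm keeps its last pose, push and grip.
It also fails if it takes over 45 s, if anything falls off the work surface, if the arm or the gripper's body presses on something with over 40 N, if the wrist force passes 120 N, or if a joint passes its speed limit or range.

ROBOT

A 6-joint arm with a two-finger parallel gripper is mounted at the origin on the work surface. World frame = base frame: x ahead of the robot, y to its left, z up, the work surface at z = 0. Lengths are in m, angles in rad, forces in N, time in s.
With the tool pointing down it reaches from about 0.35 to 0.775 m from the base axis. Payload 7.3 kg.
Tool frame: the origin (TCP) lies at the very end of the fingers, on their centre line; the grasp point (between the pads) lies 19 mm behind it (robot.hold_point_z is the distance from the TCP to the grasp point, in m); z points along the fingers, y is the direction in which the jaws open and shut (so a half turn about z gives the same grasp; the last joint's range is limited). The gripper opens to 92 mm and grips with 3 to 60 N. Pads are 19 mm wide; open, the fingers measure 130 mm over their backs; the gripper's body (75 mm by 190 mm) begins 47 mm behind the grasp point.
Start: joints at [1.159, 0.342, 1.524, -0, 1.275, -0.146], TCP at [0.138, 0.507, 0.227] pointing down, gripper open.
Joint ranges: [-2.53, 2.53], [-0.77, 2.02], [0.04, 2.7], [-1, 4.14], [0.28, 2.66], [-3.11, 3.11]. Speed limits (rad/s): [2.57, 2.57, 3.14, 3.14, 3.14, 3.14].

INTERFACE

Orientations are given as [roll, pitch, yaw] about the fixed x, y, z axes, in that order (R = Rz(yaw) Ry(pitch) Rx(roll)).
In Python, from cell import monitor, viewer, robot gives the robot as it stands.
- The arm moves only by the tool move_arm, never from a script. Its argument "deltas" is a list of rows, each an object of numbers: "x", "y", "z": the shift along the tool's x, y, z in m; "wx", "wy", "wz": the turn, a rotation vector about the tool's x, y, z in degrees; "hand": the opening, from 0 (shut) to 1 (fully open). In form: [{"x": .., "y": .., "z": .., "wx": .., "wy": .., "wz": .., "hand": ..}, ...]. A call has 1 to 8 rows; each row is the pose to reach, as a shift and turn from the pose commanded when the call began, along the tool's axes at that moment; what a row does not reach only later rows make up. A row lasts 1/8 s, in which the tool goes at most 62.5 mm and 10.7 degrees, less where a joint would pass 70% of its speed; a pose out of reach is approached as far as the arm can. A call with a gripper value outside its range is refused whole. The fingers move at their own pace and stop on an object; "grip_force" is the grip in N (left out, the last holds). Time passes only in rows, so rows that repeat a pose let the fingers close. It gives the time, the measured TCP pose, the force and the opening at its end, in the units of the state.
- monitor.observe(): the state, without advancing time (a new reading comes with each control period).
- viewer.read_camera(name): name is "side" or "top"; returns the picture (420x560x3 uint8, red, green, blue); there is no depth.
- viewer.camera_params(name): a dict with "camera_matrix" (3x3 intrinsics, pixels), "R" (3x3) and "t" (3): a world point X has camera coordinates R X + t. Camera axes: x right, y down, z forward; pixel columns grow to the right and rows downward; lengths in m; the calibration is good to about 2 mm. A picture is of the moment at which its call begins. camera_params takes no time and is no camera call.
- robot.hand_in(): hands the job in, once; it reports no verdict.
The state is a dict: "time": time; "qpos": joint angles; "qvel": joint speeds; "joint_efforts": joint torques, N m; "tool_pos": TCP position; "tool_rot": TCP orientation; "contact_force": force on the tool from outside, world axes, zero at the start; "torque": the same for the moment, N m; "opening": finger opening in m.
Only numpy, scipy, OpenCV 4.12 (cv2) and the standard library are available. Lean on these libraries where they do the work, as an engineer would, in place of code of your own. Each camera call takes 0.05 s, during which the arm holds its last target. There are 200 camera calls.

## Working session

There is one attempt and no reset: what is moved stays moved. The work goes in short steps, Python scripts to look and compute and a tool call to move; the robot and the scene stay as the last step left them, time stands still between calls to the robot, and variables do not carry over. Pictures are saved under pics/ and viewed, about 8 in all and at most 12, crops included, and the job is handed in when it is done.

Besides the shell and the picture viewer there is one more tool, called as name([rows], argument=value, ...), one row to a line, values as JSON. move_arm: Moves the arm, as the interface text tells. Its arguments: {"type":"object","properties":{"deltas":{"type":"array","items":{"type":"object","properties":{"x":{"type":"number"},"y":{"type":"number"},"z":{"type":"number"},"wx":{"type":"number"},"wy":{"type":"number"},"wz":{"type":"number"},"hand":{"type":"number"}}}},"grip_force":{"type":"number"}},"required":["deltas"]}

```bash
mkdir -p pics; ls; python3 - <<'E'
from cell import monitor, viewer, robot
import cv2,numpy as np
print(monitor.observe(), robot.hold_point_z)
for n in ("top","side"):
    im=viewer.read_camera(n); cv2.imwrite(f"pics/{n}0.png",im[:,:,::-1]); p=viewer.camera_params(n)
    print(n,{k:np.round(v,4).tolist() for k,v in p.items()})
E
```

```text
pics
{'time': 0.0, 'qpos': array([ 1.15903884e+00,  3.42714149e-01,  1.52501698e+00, -1.05835938e-05,
        1.27540361e+00, -1.46039866e-01]), 'qvel': array([ 1.27003635e-04, -6.00951249e-05,  2.54011915e-04,  2.07211981e-03,
        5.91311265e-04, -4.73481143e-04]), 'joint_efforts': array([-2.51216705e-03, -4.31259942e+01, -2.44205046e+01,  7.14538177e-02,
        5.63717773e-02, -8.45825571e-05]), 'tool_pos': array([0.13770209, 0.50619485, 0.22604943]), 'tool_rot': array([-3.14006551e+00, -2.14393825e-04,  2.87587796e+00]), 'contact_force': array([-0.49456351, -0.65984898,  0.31000002]), 'torque': array([-0.00038539,  0.06409564, -0.016288  ]), 'opening': 0.09170394748867168} 0.0188
top {'camera_matrix': [[419.6951, 0.0, 290.165], [0.0, 419.6951, 211.6693], [0.0, 0.0, 1.0]], 'R': [[-0.0084, -0.9999, -0.0115], [-0.9962, 0.0094, -0.0864], [0.0865, 0.0107, -0.9962]], 't': [-0.0017, 0.4997, 1.4087]}
side {'camera_matrix': [[403.8054, 0.0, 280.8532], [0.0, 403.8054, 211.4088], [0.0, 0.0, 1.0]], 'R': [[0.9623, -0.2721, 0.0001], [-0.1871, -0.662, -0.7258], [0.1975, 0.6984, -0.6879]], 't': [-0.4686, 0.1818, 1.0753]}
```

View pics/top0.png

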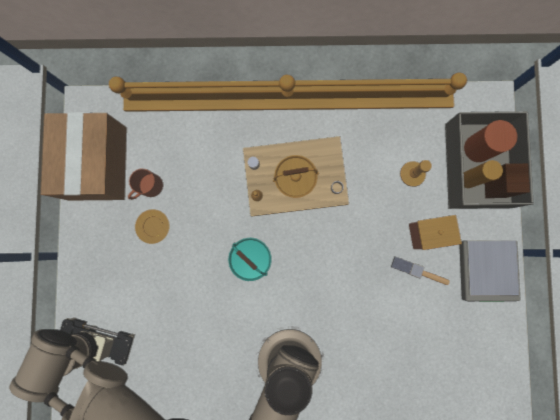

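View pics/side0.png

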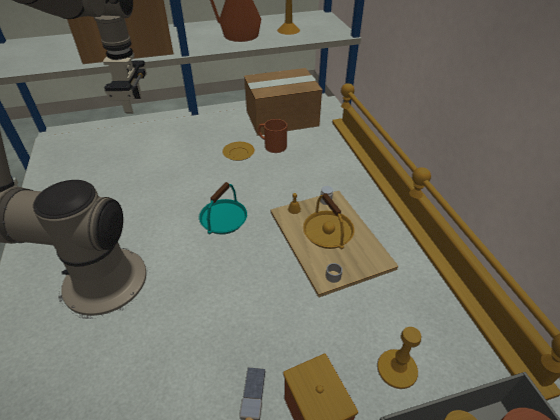

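The top view shows the board centred near px (296,177), with the dark grip near (296,171). The polish and bell are at the left (+y) end and the napkin is at (337,187). The turquoise look-alike is at (250,259). In the side view the grip is near (331,204).

```bash
cat > h.py <<'E'
import cv2,numpy as np
from cell import monitor, viewer, robot
P={n:viewer.camera_params(n) for n in("top","side")}
def ray(n,uv):
    p=P[n]; R=np.array(p["R"]); t=np.array(p["t"])
    d=R.T@np.linalg.inv(p["camera_matrix"])@np.array([uv[0],uv[1],1.]); return -R.T@t,d
def plane(n,uv,z):
    c,d=ray(n,uv); return c+d*(z-c[2])/d[2]
def tri(a,b):
    c1,d1=ray("top",a); c2,d2=ray("side",b)
    s=np.linalg.lstsq(np.c_[d1,-d2],c2-c1,rcond=None)[0]
    p,q=c1+s[0]*d1,c2+s[1]*d2; return (p+q)/2,np.linalg.norm(p-q)
def proj(n,X):
    p=P[n]; v=np.array(p["camera_matrix"])@(np.array(p["R"])@X+np.array(p["t"])); return v[:2]/v[2]
def grip_mask(n,im,box):
    x0,y0,x1,y1=box; m=np.zeros(im.shape[:2],np.uint8)
    c=im[y0:y1,x0:x1].astype(int); m[y0:y1,x0:x1]=((c.sum(2)<190)&(c[...,0]>c[...,2]+8))*255
    k,l,s,ce=cv2.connectedComponentsWithStats(m); i=1+s[1:,4].argmax(); return (l==i).astype(np.uint8),s[i],ce[i]
E
python3 - <<'E'
from h import *
ims={n:cv2.imread(f"pics/{n}0.png")[:,:,::-1] for n in P}
out=[];C={}
for n,b in(("top",(270,150,325,200)),("side",(300,180,360,250))):
    m,s,c=grip_mask(n,ims[n],b); C[n]=c
    r=cv2.minAreaRect(cv2.findNonZero(m)); print(n,s,c,r)
    x0,y0,x1,y1=b; v=cv2.resize(ims[n][y0:y1,x0:x1],None,fx=7,fy=7,interpolation=cv2.INTER_CUBIC).copy()
    mm=cv2.resize(m[y0:y1,x0:x1],None,fx=7,fy=7,interpolation=0); cs,_=cv2.findContours(mm,0,2); cv2.drawContours(v,cs,-1,(0,255,0),1)
    out.append(cv2.resize(v,(390,490)))
    ys,xs=np.nonzero(m); 
    if n=="top":
        W=np.array([plane(n,p,.142)[:2] for p in zip(xs,ys)]); e,V=np.linalg.eigh(np.cov(W.T)); print("grip axis yaw",np.arctan2(V[1,1],V[0,1]),np.sqrt(12*e))
print("grip tri",tri(C["top"],C["side"]))
# board: wood vs grey table in top view
im=ims["top"].astype(int); m=((im[...,0]-im[...,2])>25).astype(np.uint8); z=np.zeros_like(m); z[125:225,230:365]=m[125:225,230:365]
z=cv2.morphologyEx(z,cv2.MORPH_CLOSE,np.ones((5,5))); k,l,s,ce=cv2.connectedComponentsWithStats(z); i=1+s[1:,4].argmax()
cs,_=cv2.findContours((l==i).astype(np.uint8),0,1); W=np.array([plane("top",p,.018)[:2] for p in cs[0][:,0]],np.float32)
r=cv2.minAreaRect(W); print("board",r); print(cv2.boxPoints(r))
cv2.imwrite("pics/c1.png",np.hstack(out)[:,:,::-1])
E
```

```text
top [291 171  11   3  18] [295.38888889 172.27777778] ((295.969482421875, 172.22561645507812), (1.5460416078567505, 10.049270629882812), 83.6598129272461)
grip axis yaw 1.6548582312704878 [0.00542603 0.03503194]
side [316 193  25  24 225] [328.62222222 205.00444444] ((328.9599609375, 204.27996826171875), (24.324474334716797, 20.93036460876465), 8.130102157592773)
grip tri (array([ 0.61362258, -0.02483853,  0.13867822]), np.float64(0.000800812458470853))
board ((0.6245730519294739, -0.02450507879257202), (0.23929888010025024, 0.3388415277004242), 6.428915023803711)
[[ 0.4867059   0.13045308]
 [ 0.52464616 -0.20625764]
 [ 0.7624402  -0.17946324]
 [ 0.72449994  0.15724748]]
```

View pics/c1.png

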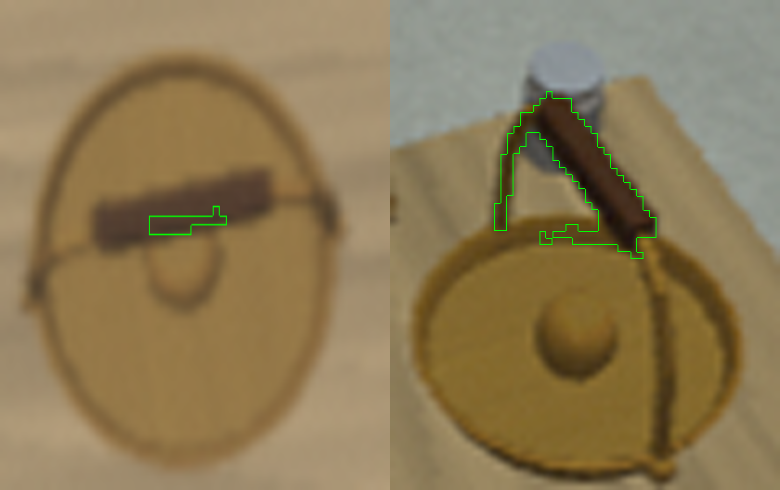

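The crop shows the grip clearly, but my masks were poor: too small in the top view, and taking in the arch in the side view. I'll fix the thresholds.

```bash
cat >> h.py <<'E'
def grip_mask(n,im,box,thr):
    x0,y0,x1,y1=box; m=np.zeros(im.shape[:2],np.uint8)
    c=im[y0:y1,x0:x1].astype(float); m[y0:y1,x0:x1]=(c[...,2]/c[...,1]>thr[0])&(c[...,0]/c[...,1]>thr[1])&(c.sum(2)<thr[2])
    k,l,s,ce=cv2.connectedComponentsWithStats(m); i=1+s[1:,4].argmax(); return (l==i).astype(np.uint8),s[i],ce[i]
E
python3 - <<'E'
from h import *
ims={n:cv2.imread(f"pics/{n}0.png")[:,:,::-1] for n in P}
print(ims["top"][166:178:1,296].tolist()); print(ims["side"][200:212,330].tolist())
C={}; out=[]
for n,b,t in(("top",(270,150,325,200),(.5,1.2,265)),("side",(300,180,360,250),(.5,1.5,200))):
    m,s,c=grip_mask(n,ims[n],b,t); r=cv2.minAreaRect(cv2.findNonZero(m)); print(n,s,c,r); C[n]=c
    x0,y0,x1,y1=b; v=cv2.resize(ims[n][y0:y1,x0:x1],None,fx=7,fy=7,interpolation=cv2.INTER_CUBIC).copy()
    mm=cv2.resize(m[y0:y1,x0:x1],None,fx=7,fy=7,interpolation=0); cs,_=cv2.findContours(mm,0,2); cv2.drawContours(v,cs,-1,(0,255,0),1); out.append(cv2.resize(v,(390,490)))
    if n=="top":
        ys,xs=np.nonzero(m); W=np.array([plane(n,p,.142)[:2] for p in zip(xs,ys)]); e,V=np.linalg.eigh(np.cov(W.T)); print("yaw",np.arctan2(V[1,1],V[0,1]),np.sqrt(12*e))
print(tri(C["top"],C["side"]), plane("top",C["top"],.147))
# ball crude, dish rim ellipse from top
im=ims["top"].astype(int); m=((im[...,2]/im[...,0])<.58).astype(np.uint8); z=np.zeros_like(m); z[150:205,265:330]=m[150:205,265:330]
k,l,s,ce=cv2.connectedComponentsWithStats(z); i=1+s[1:,4].argmax(); h=cv2.convexHull(cv2.findNonZero((l==i).astype(np.uint8))); e=cv2.fitEllipse(h); print("rim",s[i],e,plane("top",e[0],.054))
cv2.imwrite("pics/c2.png",np.hstack(out)[:,:,::-1])
E
```

```text
[[152, 122, 72], [147, 118, 70], [123, 99, 61], [94, 72, 51], [84, 63, 49], [84, 63, 49], [80, 59, 44], [79, 63, 44], [135, 109, 66], [147, 117, 69], [148, 119, 70], [151, 120, 69]]
[[67, 47, 30], [68, 45, 26], [65, 40, 24], [64, 41, 25], [51, 31, 17], [37, 26, 22], [32, 20, 9], [37, 26, 21], [69, 57, 40], [132, 113, 81], [157, 136, 88], [108, 80, 27]]
top [283 167  26   9 131] [295.35877863 171.11450382] ((295.4459533691406, 171.17567443847656), (5.096368789672852, 25.481842041015625), 80.53767395019531)
yaw 1.7298994653532733 [0.01626016 0.08040362]
side [323 195  17  20  83] [331.18072289 203.91566265] ((330.8600158691406, 203.48001098632812), (23.0, 5.599999904632568), 53.13010025024414)
(array([ 0.61859442, -0.02526556,  0.14146526]), np.float64(0.0028238590108369812)) [ 0.61619024 -0.02486418  0.147     ]
rim [ 273  155   46   43 1416] ((295.2949523925781, 176.0061492919922), (42.12019348144531, 44.013099670410156), 81.30081939697266) [ 0.61677303 -0.02473641  0.054     ]
```

View pics/c2.png

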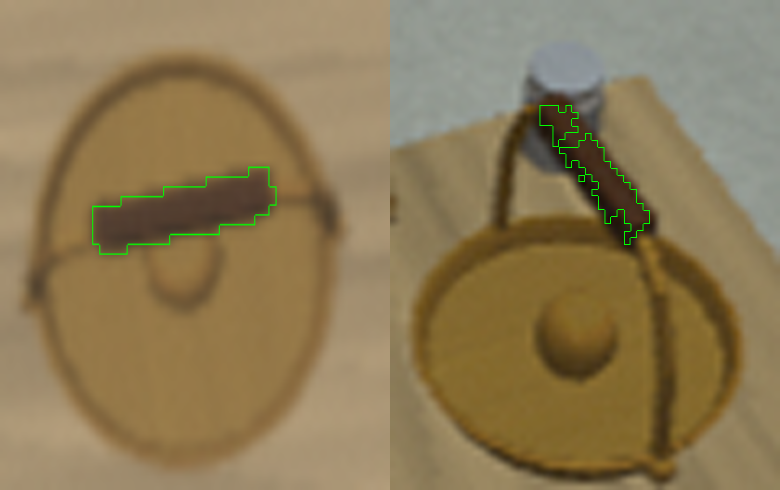

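Measured: grip at (0.617, −0.025, 0.1415), yaw 1.730. Board centre (0.6246, −0.0245), yaw 0.112, with a fitted size of 239×339 mm, as the text gives. Now moving over the grip, staying high.

move_arm([
  {"x":-0.03,"y":-0.02,"wz":7},
  {"x":-0.07,"y":-0.045,"wz":15},
  {"x":-0.115,"y":-0.075,"wz":24},
  {"x":-0.16,"y":-0.1,"wz":33},
  {"x":-0.205,"y":-0.13,"wz":42},
  {"x":-0.25,"y":-0.16,"wz":50},
  {"x":-0.29,"y":-0.185,"wz":58},
  {"x":-0.32,"y":-0.205,"wz":65.7},
])

```text
schema error: expected keys x, y, z, wx, wy, wz, hand
```

```bash
cat >> h.py <<'E'
from scipy.spatial.transform import Rotation as Ro
def to(p,yaw):
    s=monitor.observe(); R=Ro.from_euler("xyz",s["tool_rot"]); T=Ro.from_euler("xyz",[np.pi,0,yaw])
    print("t",s["time"],s["tool_pos"].round(4),s["tool_rot"].round(4),"open",round(s["opening"],4),"F",s["contact_force"].round(2)); print("shift",R.inv().apply(np.array(p)-s["tool_pos"]).round(4),"turn",np.degrees((R.inv()*T).as_rotvec()).round(2))
E
python3 -c "
from h import *
to([.6175,-.025,.2],1.73)"
```

```text
t 0.1 [0.1377 0.5062 0.2261] [-3.1402e+00 -2.0000e-04  2.8758e+00] open 0.0916 F [ 0.09 -0.95  0.78]
shift [-0.6025 -0.3865  0.0265] turn [-8.000e-02  3.000e-02  6.565e+01]
```

All keys are required in each row.

move_arm([
  {"x":-0.03,"y":-0.02,"z":0,"wx":0,"wy":0,"wz":7,"hand":1},
  {"x":-0.07,"y":-0.045,"z":0,"wx":0,"wy":0,"wz":15,"hand":1},
  {"x":-0.115,"y":-0.075,"z":0,"wx":0,"wy":0,"wz":24,"hand":1},
  {"x":-0.16,"y":-0.1,"z":0,"wx":0,"wy":0,"wz":33,"hand":1},
  {"x":-0.205,"y":-0.13,"z":0,"wx":0,"wy":0,"wz":42,"hand":1},
  {"x":-0.25,"y":-0.16,"z":0,"wx":0,"wy":0,"wz":50,"hand":1},
  {"x":-0.29,"y":-0.185,"z":0,"wx":0,"wy":0,"wz":58,"hand":1},
  {"x":-0.32,"y":-0.205,"z":0,"wx":0,"wy":0,"wz":65.7,"hand":1},
], grip_force=12)

```text
time: 1.1
tool_pos: [0.3938, 0.2231, 0.2265]
tool_rot: [-3.141, 0.0, 1.723]
contact_force: [-1.3, 1.3, -0.3]
opening: 0.0922
```

```bash
python3 -c "
from h import *
to([.6175,-.025,.2],1.73)"
```

```text
t 1.1 [0.3938 0.2231 0.2265] [-3.1413e+00  1.0000e-04  1.7234e+00] open 0.0922 F [-1.33  1.25 -0.33]
shift [-0.2792  0.1834  0.0265] turn [-0.02  0.   -0.38]
```

move_arm([
  {"x":-0.04,"y":0.027,"z":0,"wx":0,"wy":0,"wz":0,"hand":1},
  {"x":-0.085,"y":0.056,"z":0,"wx":0,"wy":0,"wz":0,"hand":1},
  {"x":-0.13,"y":0.085,"z":0,"wx":0,"wy":0,"wz":0,"hand":1},
  {"x":-0.175,"y":0.115,"z":0,"wx":0,"wy":0,"wz":0,"hand":1},
  {"x":-0.215,"y":0.14,"z":0,"wx":0,"wy":0,"wz":0,"hand":1},
  {"x":-0.25,"y":0.164,"z":0,"wx":0,"wy":0,"wz":0,"hand":1},
  {"x":-0.271,"y":0.178,"z":0,"wx":0,"wy":0,"wz":0,"hand":1},
  {"x":-0.279,"y":0.183,"z":0,"wx":0,"wy":0,"wz":0,"hand":1},
])

```text
time: 2.1
tool_pos: [0.6178, -0.023, 0.2257]
tool_rot: [-3.14, -0.001, 1.728]
contact_force: [1.0, -0.0, -0.3]
opening: 0.0918
```

```bash
python3 - <<'E'
from h import *
a=viewer.read_camera("side"); cv2.imwrite("pics/s1.png",cv2.resize(a[140:300,240:420],None,fx=3.5,fy=3.5,interpolation=2)[:,:,::-1])
to([.6175,-.025,.123],1.73)
E
```

```text
t 2.15 [ 0.618  -0.0232  0.2259] [-3.1407e+00 -1.0000e-04  1.7279e+00] open 0.0919 F [ 0.06 -0.17 -0.17]
shift [-0.0017 -0.0007  0.1029] turn [-0.05 -0.01 -0.12]
```

View pics/s1.png

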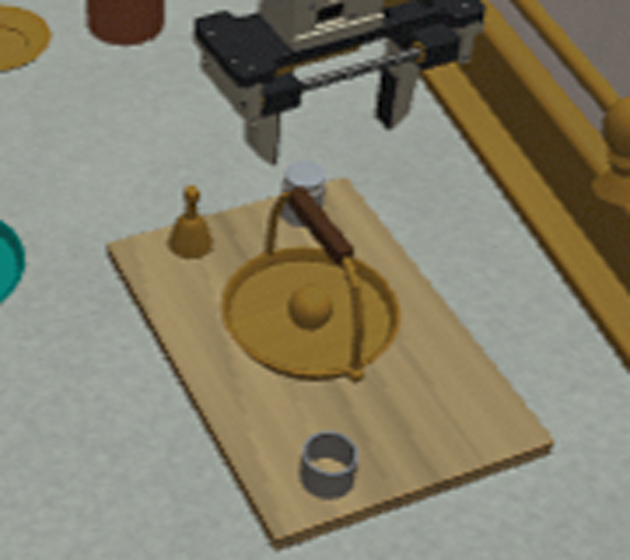

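The crop shows the open fingers straddling above the grip, with everything else undisturbed. Descending and pre-closing partway, so I can check the centring.

move_arm([
  {"x":0,"y":0,"z":0.01,"wx":0,"wy":0,"wz":0,"hand":1},
  {"x":-0.001,"y":-0.001,"z":0.03,"wx":0,"wy":0,"wz":0,"hand":1},
  {"x":-0.002,"y":-0.001,"z":0.05,"wx":0,"wy":0,"wz":0,"hand":1},
  {"x":-0.002,"y":-0.001,"z":0.07,"wx":0,"wy":0,"wz":0,"hand":1},
  {"x":-0.002,"y":-0.001,"z":0.088,"wx":0,"wy":0,"wz":0,"hand":0.6},
  {"x":-0.002,"y":-0.001,"z":0.098,"wx":0,"wy":0,"wz":0,"hand":0.4},
  {"x":-0.002,"y":-0.001,"z":0.103,"wx":0,"wy":0,"wz":0,"hand":0.33},
  {"x":-0.002,"y":-0.001,"z":0.103,"wx":0,"wy":0,"wz":0,"hand":0.33},
], grip_force=12)

```text
time: 3.15
tool_pos: [0.6168, -0.0238, 0.1238]
tool_rot: [3.142, -0.0, 1.729]
contact_force: [1.2, -0.4, 0.2]
opening: 0.0564
```

```bash
python3 - <<'E'
from h import *
a=viewer.read_camera("side"); b=viewer.read_camera("top"); f=lambda i,x,y,w,h,k:cv2.resize(i[y:y+h,x:x+w],(400,450),interpolation=2)
cv2.imwrite("pics/s2.png",np.hstack([f(a,290,165,80,90,5),f(b,256,137,80,90,5)])[:,:,::-1])
to([.6175,-.025,.123],1.73)
E
```

```text
t 3.25 [ 0.6172 -0.024   0.1244] [3.1404e+00 3.0000e-04 1.7292e+00] open 0.0483 F [-0.54 -0.41 -0.25]
shift [-0.001   0.0002  0.0014] turn [ 0.07  0.02 -0.05]
```

View pics/s2.png

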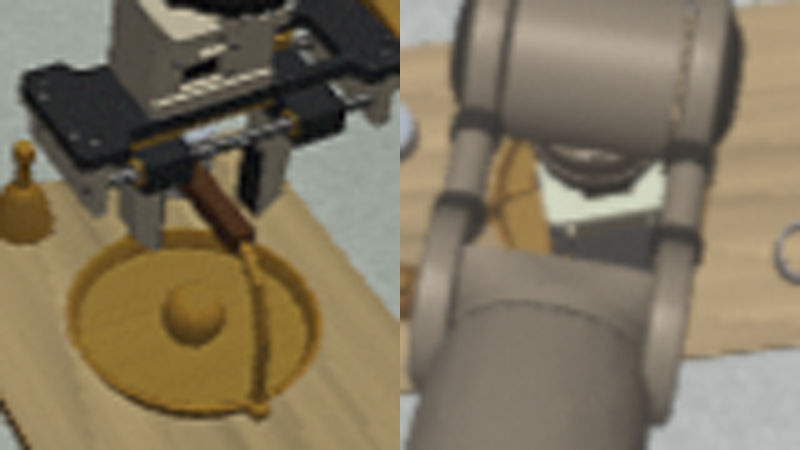

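The side crop shows the grip between the fingers and the ball centred. Closing slowly.

move_arm([
  {"x":0,"y":0,"z":0,"wx":0,"wy":0,"wz":0,"hand":0.3},
  {"x":0,"y":0,"z":0,"wx":0,"wy":0,"wz":0,"hand":0.27},
  {"x":0,"y":0,"z":0,"wx":0,"wy":0,"wz":0,"hand":0.24},
  {"x":0,"y":0,"z":0,"wx":0,"wy":0,"wz":0,"hand":0.22},
  {"x":0,"y":0,"z":0,"wx":0,"wy":0,"wz":0,"hand":0.2},
  {"x":0,"y":0,"z":0,"wx":0,"wy":0,"wz":0,"hand":0.19},
  {"x":0,"y":0,"z":0,"wx":0,"wy":0,"wz":0,"hand":0.18},
  {"x":0,"y":0,"z":0,"wx":0,"wy":0,"wz":0,"hand":0.17},
], grip_force=5)

```text
time: 4.25
tool_pos: [0.6172, -0.0241, 0.124]
tool_rot: [3.141, 0.0, 1.729]
contact_force: [1.0, 0.6, 0.8]
opening: 0.0158
```

move_arm([
  {"x":0,"y":0,"z":0,"wx":0,"wy":0,"wz":0,"hand":0.16},
  {"x":0,"y":0,"z":0,"wx":0,"wy":0,"wz":0,"hand":0.15},
  {"x":0,"y":0,"z":0,"wx":0,"wy":0,"wz":0,"hand":0.14},
  {"x":0,"y":0,"z":0,"wx":0,"wy":0,"wz":0,"hand":0.13},
  {"x":0,"y":0,"z":0,"wx":0,"wy":0,"wz":0,"hand":0.1},
  {"x":0,"y":0,"z":0,"wx":0,"wy":0,"wz":0,"hand":0.0},
  {"x":0,"y":0,"z":0,"wx":0,"wy":0,"wz":0,"hand":0},
], grip_force=5)

```text
time: 5.12
tool_pos: [0.617, -0.0241, 0.1239]
tool_rot: [3.141, 0.0, 1.729]
contact_force: [2.6, 1.3, 2.7]
opening: 0.0144
```

move_arm([
  {"x":0,"y":0,"z":0,"wx":0,"wy":0,"wz":0,"hand":0},
  {"x":0,"y":0,"z":0,"wx":0,"wy":0,"wz":0,"hand":0},
  {"x":0,"y":0,"z":0,"wx":0,"wy":0,"wz":0,"hand":0},
], grip_force=13)

```text
time: 5.5
tool_pos: [0.617, -0.0241, 0.1238]
tool_rot: [3.141, 0.0, 1.729]
contact_force: [3.0, 1.4, 3.4]
opening: 0.0141
```

The grip is held: the opening reads 14.1 mm. Lifting gently straight up.

move_arm([
  {"x":0,"y":0,"z":-0.0005,"wx":0,"wy":0,"wz":0,"hand":0},
  {"x":0,"y":0,"z":-0.0015,"wx":0,"wy":0,"wz":0,"hand":0},
  {"x":0,"y":0,"z":-0.003,"wx":0,"wy":0,"wz":0,"hand":0},
  {"x":0,"y":0,"z":-0.005,"wx":0,"wy":0,"wz":0,"hand":0},
  {"x":0,"y":0,"z":-0.007,"wx":0,"wy":0,"wz":0,"hand":0},
  {"x":0,"y":0,"z":-0.009,"wx":0,"wy":0,"wz":0,"hand":0},
  {"x":0,"y":0,"z":-0.01,"wx":0,"wy":0,"wz":0,"hand":0},
  {"x":0,"y":0,"z":-0.01,"wx":0,"wy":0,"wz":0,"hand":0},
], grip_force=14)

```text
time: 6.5
tool_pos: [0.6169, -0.0241, 0.1338]
tool_rot: [3.141, -0.0, 1.729]
contact_force: [0.6, 0.3, -4.2]
opening: 0.0135
```

```bash
python3 - <<'E'
from h import *
a=viewer.read_camera("side"); cv2.imwrite("pics/s3.png",cv2.resize(a[140:280,260:400],None,fx=4,fy=4,interpolation=2)[:,:,::-1])
to([.6175,-.025,.222],1.73)
E
```

```text
t 6.55 [ 0.6168 -0.024   0.1337] [-3.1416e+00 -1.0000e-04  1.7292e+00] open 0.0143 F [ 0.35  0.35 -4.57]
shift [-0.001   0.0005 -0.0883] turn [-0.   -0.   -0.05]
```

View pics/s3.png

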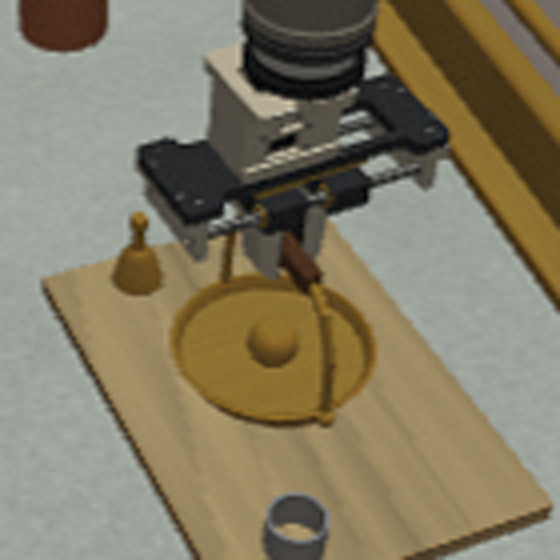

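The image shows the dish clear of the pad and level, with the ball centred; the load is about 4.4 N, the full weight. Lifting on.

move_arm([
  {"x":0,"y":0,"z":-0.001,"wx":0,"wy":0,"wz":0,"hand":0},
  {"x":0,"y":0,"z":-0.004,"wx":0,"wy":0,"wz":0,"hand":0},
  {"x":0,"y":0,"z":-0.009,"wx":0,"wy":0,"wz":0,"hand":0},
  {"x":0,"y":0,"z":-0.015,"wx":0,"wy":0,"wz":0,"hand":0},
  {"x":0,"y":0,"z":-0.022,"wx":0,"wy":0,"wz":0,"hand":0},
  {"x":0,"y":0,"z":-0.029,"wx":0,"wy":0,"wz":0,"hand":0},
  {"x":0,"y":0,"z":-0.036,"wx":0,"wy":0,"wz":0,"hand":0},
  {"x":0,"y":0,"z":-0.043,"wx":0,"wy":0,"wz":0,"hand":0},
])

```text
time: 7.55
tool_pos: [0.6168, -0.024, 0.1773]
tool_rot: [3.141, -0.0, 1.729]
contact_force: [-0.2, 0.1, -3.7]
opening: 0.0141
```

move_arm([
  {"x":0,"y":0.001,"z":-0.007,"wx":0,"wy":0,"wz":0,"hand":0},
  {"x":0,"y":0.002,"z":-0.014,"wx":0,"wy":0,"wz":0,"hand":0},
  {"x":0,"y":0.003,"z":-0.021,"wx":0,"wy":0,"wz":0,"hand":0},
  {"x":0,"y":0.004,"z":-0.028,"wx":0,"wy":0,"wz":0,"hand":0},
  {"x":0,"y":0.005,"z":-0.035,"wx":0,"wy":0,"wz":0,"hand":0},
  {"x":0,"y":0.005,"z":-0.041,"wx":0,"wy":0,"wz":0,"hand":0},
  {"x":0,"y":0.005,"z":-0.045,"wx":0,"wy":0,"wz":0,"hand":0},
  {"x":0,"y":0.005,"z":-0.047,"wx":0,"wy":0,"wz":0,"hand":0},
])

```text
time: 8.55
tool_pos: [0.6218, -0.0233, 0.2239]
tool_rot: [3.141, -0.0, 1.729]
contact_force: [-0.4, -0.0, -5.2]
opening: 0.0139
```

```bash
python3 - <<'E'
from h import *
for y in (3.254,.112): to([.622,-.024,.2238],y)
print(monitor.observe()["qpos"].round(3))
E
```

```text
t 8.55 [ 0.6218 -0.0233  0.2239] [ 3.1414e+00 -1.0000e-04  1.7292e+00] open 0.0139 F [-0.4  -0.02 -5.18]
shift [-0.0008  0.0001  0.0001] turn [ 1.000e-02  1.000e-02 -8.737e+01]
t 8.55 [ 0.6218 -0.0233  0.2239] [ 3.1414e+00 -1.0000e-04  1.7292e+00] open 0.0139 F [-0.4  -0.02 -5.18]
shift [-0.0008  0.0001  0.0001] turn [ 1.000e-02 -1.000e-02  9.266e+01]
[-0.161  0.525  1.239  0.     1.377 -0.319]
```

move_arm([
  {"x":0,"y":0,"z":0,"wx":0,"wy":0,"wz":-0.4,"hand":0},
  {"x":0,"y":0,"z":0,"wx":0,"wy":0,"wz":-1.2,"hand":0},
  {"x":0,"y":0,"z":0,"wx":0,"wy":0,"wz":-2.5,"hand":0},
  {"x":0,"y":0,"z":0,"wx":0,"wy":0,"wz":-4.3,"hand":0},
  {"x":0,"y":0,"z":0,"wx":0,"wy":0,"wz":-6.7,"hand":0},
  {"x":0,"y":0,"z":0,"wx":0,"wy":0,"wz":-9.6,"hand":0},
  {"x":0,"y":0,"z":0,"wx":0,"wy":0,"wz":-12.8,"hand":0},
  {"x":0,"y":0,"z":0,"wx":0,"wy":0,"wz":-16,"hand":0},
])

```text
time: 9.55
tool_pos: [0.6217, -0.0233, 0.2237]
tool_rot: [-3.142, -0.0, 2.011]
contact_force: [0.2, 1.1, -4.1]
opening: 0.0138
```

move_arm([
  {"x":0,"y":0,"z":0,"wx":0,"wy":0,"wz":-3.2,"hand":0},
  {"x":0,"y":0,"z":0,"wx":0,"wy":0,"wz":-6.4,"hand":0},
  {"x":0,"y":0,"z":0,"wx":0,"wy":0,"wz":-9.6,"hand":0},
  {"x":0,"y":0,"z":0,"wx":0,"wy":0,"wz":-12.8,"hand":0},
  {"x":0,"y":0,"z":0,"wx":0,"wy":0,"wz":-16,"hand":0},
  {"x":0,"y":0,"z":0,"wx":0,"wy":0,"wz":-19.2,"hand":0},
  {"x":0,"y":0,"z":0,"wx":0,"wy":0,"wz":-22.4,"hand":0},
  {"x":0,"y":0,"z":0,"wx":0,"wy":0,"wz":-25.6,"hand":0},
])

```text
time: 10.55
tool_pos: [0.6217, -0.0233, 0.2237]
tool_rot: [3.142, -0.0, 2.458]
contact_force: [0.4, 0.4, -5.6]
opening: 0.0139
```

move_arm([
  {"x":0,"y":0,"z":0,"wx":0,"wy":0,"wz":-3.2,"hand":0},
  {"x":0,"y":0,"z":0,"wx":0,"wy":0,"wz":-6.4,"hand":0},
  {"x":0,"y":0,"z":0,"wx":0,"wy":0,"wz":-9.6,"hand":0},
  {"x":0,"y":0,"z":0,"wx":0,"wy":0,"wz":-12.8,"hand":0},
  {"x":0,"y":0,"z":0,"wx":0,"wy":0,"wz":-16,"hand":0},
  {"x":0,"y":0,"z":0,"wx":0,"wy":0,"wz":-19.2,"hand":0},
  {"x":0,"y":0,"z":0,"wx":0,"wy":0,"wz":-22.4,"hand":0},
  {"x":0,"y":0,"z":0,"wx":0,"wy":0,"wz":-25.6,"hand":0},
])

```text
time: 11.55
tool_pos: [0.6217, -0.0233, 0.2237]
tool_rot: [3.142, -0.0, 2.905]
contact_force: [-0.2, -0.5, -4.7]
opening: 0.0137
```

move_arm([
  {"x":0,"y":0,"z":0,"wx":0,"wy":0,"wz":-3.2,"hand":0},
  {"x":0,"y":0,"z":0,"wx":0,"wy":0,"wz":-6.3,"hand":0},
  {"x":0,"y":0,"z":0,"wx":0,"wy":0,"wz":-9.3,"hand":0},
  {"x":0,"y":0,"z":0,"wx":0,"wy":0,"wz":-12.2,"hand":0},
  {"x":0,"y":0,"z":0,"wx":0,"wy":0,"wz":-14.9,"hand":0},
  {"x":0,"y":0,"z":0,"wx":0,"wy":0,"wz":-17.3,"hand":0},
  {"x":0,"y":0,"z":0,"wx":0,"wy":0,"wz":-19.2,"hand":0},
  {"x":0,"y":0,"z":0,"wx":0,"wy":0,"wz":-20.2,"hand":0},
])

```text
time: 12.55
tool_pos: [0.6218, -0.0233, 0.2237]
tool_rot: [3.142, 0.0, -3.027]
contact_force: [0.6, 0.5, -4.7]
opening: 0.0139
```

```bash
python3 - <<'E'
from h import *
a=viewer.read_camera("side"); b=viewer.read_camera("top"); cv2.imwrite("pics/side4.png",a[:,:,::-1]); cv2.imwrite("pics/top4.png",b[:,:,::-1])
cv2.imwrite("pics/s4.png",np.hstack([cv2.resize(a[140:280,260:400],(400,400),interpolation=2),cv2.resize(b[120:220,246:346],(400,400),interpolation=2)])[:,:,::-1])
to([.622,-.024,.2238],3.254)
E
```

```text
t 12.65 [ 0.6217 -0.0233  0.2237] [ 3.1415 -0.     -3.0283] open 0.0138 F [ 0.29 -0.14 -4.3 ]
shift [-0.0002 -0.0007 -0.0001] turn [ 0.   -0.    0.05]
```

View pics/s4.png

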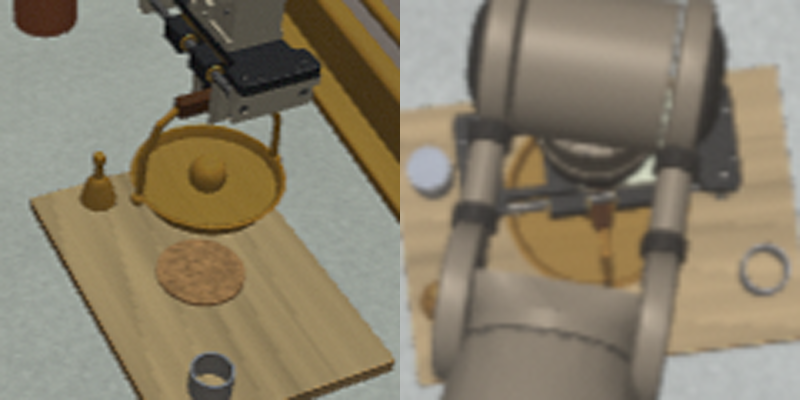

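The side view shows the dish clear above the now visible cork pad (crop px 200,271), level, with the ball central (208,174) and the handle across the board. One numeric check follows.

```bash
python3 - <<'E'
from h import *
f=lambda x,y:(260+x*.35-.3,140+y*.35-.3)
im=cv2.imread("pics/side4.png")[:,:,::-1].astype(int)
z=np.zeros(im.shape[:2],np.uint8); s=im[222:248,312:348]; z[222:248,312:348]=(s[...,0]-s[...,1]>28)&(s.sum(2)>230)
k,l,st,ce=cv2.connectedComponentsWithStats(z); i=1+st[1:,4].argmax(); e=cv2.fitEllipse(cv2.convexHull(cv2.findNonZero((l==i).astype(np.uint8))))
print("pad",st[i],e,plane("side",e[0],.022), "picked",plane("side",f(200,271),.022))
print("ball",plane("side",f(208,174),.153))
# rim outline hull -> ellipse at z=.154
ys,xs=np.nonzero(((im[...,2]/np.maximum(im[...,0],1))<.5)[178:224,303:362]); 
E1=plane("side",f(137,200),.152);E2=plane("side",f(279,152),.152); d=E2-E1; print("feet",E1,E2,(E1+E2)/2,"yaw",np.arctan2(d[1],d[0]),"span",np.linalg.norm(d))
pts=[f(*p) for p in((134,165),(208,125),(284,185),(208,231),(160,133),(262,142),(262,215))]
W=np.array([plane("side",p,.154)[:2] for p in pts]); A=np.c_[2*W,np.ones(len(W))]; c=np.linalg.lstsq(A,(W**2).sum(1),rcond=None)[0]; print("rim c",c[:2],"r",np.sqrt(c[2]+c[:2]@c[:2]))
E
```

```text
pad [315 224  31  22 509] ((329.8984069824219, 234.48544311523438), (21.678987503051758, 30.593358993530273), 98.61786651611328) [ 0.6263763  -0.02712173  0.022     ] picked [ 0.62573449 -0.0272056   0.022     ]
ball [ 0.62263929 -0.02566071  0.153     ]
feet [ 0.54809242 -0.04024651  0.152     ] [ 0.69956189 -0.01365896  0.152     ] [ 0.62382715 -0.02695274  0.152     ] yaw 0.17376059334697028 span 0.15378523711696043
rim c [ 0.62177794 -0.02717258] r 0.07177170043976953
```

Centres agree within 5 mm and the ball is in the middle. My hand-picked foot points give yaw 0.174 against the tool's 0.113, so I'll check this by measuring the handle's near foot in both views.

```bash
python3 - <<'E'
from h import *
im={n:cv2.imread(f"pics/{n}4.png") for n in P}
def crop(n,x,y,w,h,k):
    v=cv2.resize(im[n][y:y+h,x:x+w],None,fx=k,fy=k,interpolation=cv2.INTER_CUBIC)
    for yaw,c in((.113,(0,255,0)),(.174,(0,0,255))):
        for s in(-1,1):
            for r,z in((.075,.154),(.04,.242)):
                q=proj(n,np.array([.622+s*r*np.cos(yaw),-.0245+s*r*np.sin(yaw),z])); q=((q-[x,y]+.5)*k).astype(int); cv2.drawMarker(v,tuple(map(int,q)),c,0,12,1)
    return v
cv2.imwrite("pics/c5.png",np.hstack([crop("side",300,160,66,70,6),crop("top",265,140,63,70,6)]))
E
```

```text
(no output)
```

View pics/c5.png

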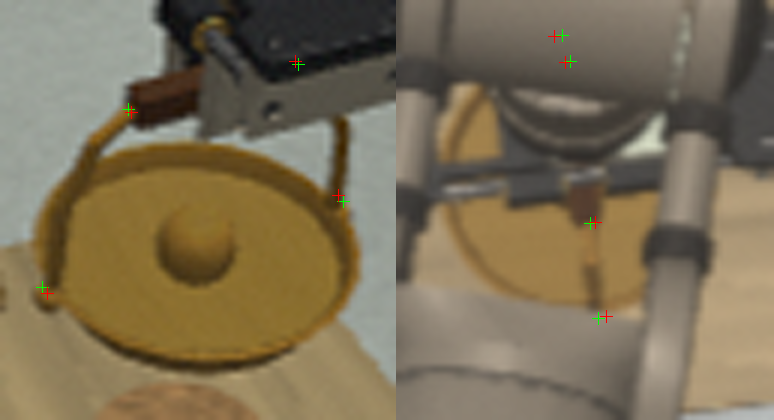

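In the top view the near foot (597,312) fits yaw 0.113 (green marker at 598,318) and not 0.174 (606,316). The side view is ambiguous at about 1–2 px. Initial grip yaw (1.730) also equals the tool yaw at grasp (1.729), so I accept it. Settling, then handing in.

move_arm([
  {"x":0,"y":0,"z":0,"wx":0,"wy":0,"wz":0,"hand":0},
  {"x":0,"y":0,"z":0,"wx":0,"wy":0,"wz":0,"hand":0},
  {"x":0,"y":0,"z":0,"wx":0,"wy":0,"wz":0,"hand":0},
  {"x":0,"y":0,"z":0,"wx":0,"wy":0,"wz":0,"hand":0},
])

```text
time: 13.15
tool_pos: [0.6218, -0.0233, 0.2237]
tool_rot: [3.142, 0.0, -3.029]
contact_force: [0.5, -0.5, -3.8]
opening: 0.0136
```

```bash
python3 -c "
from h import *
to([.622,-.024,.2238],3.254); print(robot.hand_in())"
```

```text
t 13.15 [ 0.6218 -0.0233  0.2237] [ 3.1415  0.     -3.0287] open 0.0136 F [ 0.48 -0.5  -3.78]
shift [-0.0002 -0.0008 -0.0001] turn [0.   0.   0.03]
the job is handed in; nothing more can be done
None
```

I took the dish by its wooden grip with a 14 N squeeze and lifted it 10 cm straight up. I then turned it about 87° so the handle runs along the board's short way, and handed in at 13.15 s still holding it.

**Last checks:**
- **Hold:** the tool is steady and plumb, and the measured load is about 4 N, which matches the dish and ball.
- **Height:** the foot should be about 10 cm above the pad. That comes from how far the tool rose; I did not measure the foot itself.
- **Position:** the dish and the ball are within about 5 mm of the pad's centre.
- **Ball and bystanders:** the ball is in the middle of the dish. The board items in view had not moved.

**One disagreement:** hand-picked points on the handle's feet in the side view gave a handle angle of 0.174 rad, while the tool reads 0.113 and the board 0.112. The top view and the angle measured at the grasp both support 0.113. I put the difference down to 1–2 pixels of picking error and left the pose as it was.

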